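# Make the transmitter safe before plugging in the flight battery

## Robot

A 6-joint arm with a two-finger parallel gripper is mounted at the origin on the work surface. World frame = base frame: x ahead of the robot, y to its left, z up, the work surface at z = 0. Lengths are in mm, angles in rad, forces in N, time in s.
With the tool pointing down it reaches from about 400 to 925 mm from the base axis. Payload 12.5 kg.
Tool frame: the origin (TCP) lies at the very end of the fingers, on their centre line; the grasp point (between the pads) lies 19 mm behind it; z points along the fingers, y is the direction in which the jaws open and shut (so a half turn about z gives the same grasp; the last joint's range is limited). The gripper opens to 95 mm and grips with 3 to 60 N. Pads are 20 mm wide; open, the fingers measure 119 mm over their backs; the gripper's body (75 mm by 180 mm) begins 59 mm behind the grasp point.
Start: joints at [1.062, 0.491, 1.559, -0, 1.092, -0.106], TCP at [244.983, 575.005, 214.661] pointing down, gripper open.
Joint ranges: [-3.1, 3.1], [-0.84, 2.19], [0.05, 2.79], [-1.13, 4.28], [0.06, 2.93], [-2.69, 2.69]. Speed limits (rad/s): [2.22, 2.22, 2.79, 3.14, 3.14, 3.14].

## Interface

Orientations are given as [roll, pitch, yaw] about the fixed x, y, z axes, in that order (R = Rz(yaw) Ry(pitch) Rx(roll)).
In Python, from cell import env gives the robot as it stands.
- The arm moves only by the shell command python3 -m pendant 'ROWS'. ROWS is JSON, a list that holds one entry, the list of rows, each a list of 5 numbers: the opening, from 0 (shut) to 1 (fully open), then the shift along the tool's x, y, z in m, then the turn about the tool's z in rad. A call has exactly 8 rows; each row is the pose to reach, as a shift and turn from the pose commanded when the call began, along the tool's axes at that moment; what a row does not reach only later rows make up. A row lasts 1/10 s, in which the tool goes at most 50 mm and 8.59 degrees, less where a joint would pass 70% of its speed; a pose out of reach is approached as far as the arm can. A call with a gripper value outside its range is refused whole. The fingers move at their own pace and stop on an object; the grip force is fixed at half the most. Time passes only in rows, so rows that repeat a pose let the fingers close, or fill a call up. It gives the time, the measured TCP pose, the force and the opening at its end, in the units of the state.
- env.state(): the state, without advancing time (a new reading comes with each control period).
- env.read_camera(name): name is "scene" or "side" or "wrist"; returns a dict with "image" (400x640x3 uint8, blue, green, red), "range_z" (400x640 float32, mm along the optical axis (not along the pixel's ray), 0 where there is no reading), "fx", "fy", "cx", "cy" (pixels), "rvec" (rotation vector, rad) and "tvec" (3), from world to camera coordinates, as OpenCV has them; the wrist camera has in their place "tool_from_camera" (4x4, takes a point from camera to tool coordinates, whose origin is the TCP and whose axes are the flange's). Camera axes: x right, y down, z forward; pixel columns grow to the right and rows downward; lengths in mm; the calibration is good to about 2 mm. The wrist camera is an equidistant fisheye: a pixel r from the principal point sees the ray r / f radians off the axis. A picture is of the moment at which its call begins: read the wrist's pose just before it.
- env.job_done(): hands the job in, once; it reports no verdict.
The state is a dict: "t": time; "joints": joint angles; "qvel": joint speeds; "tau": joint torques, N m; "eef_pos": TCP position; "tcp_rot": TCP orientation; "ft_force": force on the tool from outside, world axes, zero at the start; "moment": the same for the moment, N m; "opening": opening from 0.0 (shut) to 1.0 (fully open).
Only numpy, scipy, OpenCV 4.12 (cv2) and the standard library are available. Lean on these libraries where they do the work, as an engineer would, in place of code of your own. Each camera call takes 0.05 s, during which the arm holds its last target. There are 200 camera calls.

## Task

The radio-control transmitter lies on its back on the workbench, still armed. Make it safe before anyone plugs in the flight battery: with the fingertips alone, push the left stick (throttle) all the way down towards the transmitter's display edge, and flick the outermost toggle on the left (motor cut) over towards the display edge too, in either order; left is the pilot's left, with the display nearest the pilot. Push lightly, pinch and lift nothing, do not shove the transmitter along the bench, leave the other stick, the other toggles and the things around alone, and draw the hand away at the end.

Things in the scene. Friction and masses are not known exactly. Their poses are not given: they have to be found in the camera images.
- transmitter: Loose radio-control transmitter, about 1 kg (slides if pushed with more than about 5 N), lying on its back, face up: black case and face, pale metal sticks and toggles, green display, 200 mm from display edge to top edge (carrying handle, folded antenna), 206 mm wide over the hand grips. Origin: centre of its underside, on the bench; x points from display edge to top edge, y to the pilot's left, z up.
- face (a point): Centre of the transmitter's flat face plate, 50 mm above the bench (184 x 170 mm). Display, keys, trims, strap post and dial stand less than 10 mm above it. The carrying handle reaches 29 mm beyond the top edge, within 47 mm of the middle, and lies lower than the face. Stick pivots at x 0, y +56 and -56 mm; four toggles in a row at x +83 mm, y +74, +34, -34, -74 mm.
- throttle (a joint): Fore-and-aft angle of the left stick, rad: 0 upright (half throttle), +0.45 fully up (leaning to the top edge), -0.45 fully down (leaning to the display edge, against its stop). Stays where it is left; moving it takes about 1 N. Pivot at x 0, y +56, z 42 mm of the transmitter's frame (8 mm under the face).
- left_stick: The left stick: aluminium rod 6 mm thick with a 9 mm knurled head in the top 15 mm, its tip 44 mm from the pivot, so 36 mm above the face when upright. Origin at the pivot, z along the stick. Sideways it springs back to the middle.
- left_stick_tip (a point): Tip of the left stick, on its axis.
- right_stick: The right stick, the same as the left but at y -56 mm, held upright by springs. To be left alone. Origin at its pivot, z along the stick.
- motor_cut (a joint): Angle of the motor-cut toggle, rad: +0.28 leaning to the top edge (armed), -0.28 leaning to the display edge (cut), a stop at both. Stays where it is left; moving it takes about 1.5 N at the tip. Pivot at x +83, y +74, z 56 mm of the transmitter's frame: outermost left of four like toggles along the top of the face.
- motor_cut_tip (a point): Tip of the motor-cut toggle: a steel bat 24 mm long from pivot to tip, 3 mm thick at the foot and 6.4 mm near the tip, standing in a fixed nut 13 mm wide whose collar rises 7 mm above the face; the tip is 30 mm above the face when upright.
- toggle_left_inner: The next toggle, like motor cut, at x +83, y +34 mm of the transmitter's frame; may lean either way. To be left alone. Origin at its pivot.
- toggle_right_inner: Like toggle at x +83, y -34 mm. To be left alone. Origin at its pivot.
- toggle_right_outer: Like toggle at x +83, y -74 mm. To be left alone. Origin at its pivot.
- glue_bottle: White glue bottle with a nozzle, 58 mm across, 178 mm tall, standing on the bench. Origin: centre of its underside. To be left alone.
- flight_battery: Flight battery pack, 105 x 34 x 30 mm, lying on the bench. Origin: centre of its underside, x along its length. To be left alone.
- tape_roll: Roll of masking tape lying flat, 104 mm across, 24 mm high. Origin: centre of its underside. To be left alone.
- mug: Black mug, 80 mm across, 92 mm tall, with a handle. Origin: centre of its underside. To be left alone.

How it is judged:
By the outcome, as a careful person would: the job done as asked, in the order asked, and still so for the second after the job is handed in, with the robot touching nothing.
It also fails if it takes over 48 s, if anything falls off the work surface, if the arm or the gripper's body presses on something with over 40 N, if the wrist force passes 120 N, or if a joint passes its speed limit or range.

## Working session

There is one attempt and no reset: what is moved stays moved. The work goes in short steps, Python scripts to look and compute and a shell command to move; the robot and the scene stay as the last step left them, time stands still between calls to the robot, and variables do not carry over. Pictures are saved under pics/ and viewed, about 8 in all and at most 12, crops included, and the job is handed in when it is done.

```bash
ls; mkdir -p pics; cat > h.py <<'E'
import numpy as np, cv2
from scipy.spatial.transform import Rotation as R
from cell import env
def pts(c):
    "world points per pixel from range image (scene/side)"
    v,u=np.mgrid[:400,:640]; z=c["range_z"].astype(float)
    P=np.stack([(u-c["cx"])/c["fx"]*z,(v-c["cy"])/c["fy"]*z,z],-1)
    M=cv2.Rodrigues(np.array(c["rvec"],float))[0]
    return (P-np.array(c["tvec"]).ravel())@M
def ray(c,u,v):
    M=cv2.Rodrigues(np.array(c["rvec"],float))[0]
    d=M.T@np.array([(u-c["cx"])/c["fx"],(v-c["cy"])/c["fy"],1.]); return -M.T@np.array(c["tvec"]).ravel(),d
def onz(c,u,v,z):
    o,d=ray(c,u,v); return o+d*(z-o[2])/d[2]
E
python3 - <<'E'
from h import *
import pickle
s=env.state();print(s)
for n in("scene","side","wrist"):
    s=env.state();c=env.read_camera(n);cv2.imwrite(f"pics/{n}0.png",c["image"]);pickle.dump((s,c),open(n+"0.pkl","wb"))
    print(n,c["fx"],c["cx"],c.get("tvec"),c.get("tool_from_camera"))
E
```

```text
pics
{'t': 0.0, 'joints': array([ 1.06238363e+00,  4.91534199e-01,  1.55945322e+00, -2.78474876e-05,
        1.09167078e+00, -1.05589658e-01]), 'qvel': array([ 0.00063144, -0.00097637,  0.00147101, -0.00099689, -0.00088986,
       -0.00095163]), 'tau': array([-1.29514810e-03, -6.12632632e+01, -2.58187151e+01,  6.91069616e-02,
        4.81841702e-02, -5.67055599e-05]), 'eef_pos': array([244.8728997 , 574.77244545, 214.07619789]), 'tcp_rot': array([-3.14053044e+00, -8.77408361e-05,  2.73878242e+00]), 'ft_force': array([ 0.33995029, -0.09876456,  0.6973445 ]), 'moment': array([-0.00810945, -0.0173347 ,  0.04493274]), 'opening': 1.000964373583665}
scene 414.97277149407097 314.69176406865375 [-461.28802855 -196.80453176 1498.7756484 ] None
side 391.55048780445884 321.01211935859885 [-558.62599051  114.93832782 1148.47990379] None
wrist 309.70691628693146 317.0945324911614 None [[ 8.74471953e-04 -9.55186465e-01 -2.96003467e-01  8.48550430e+01]
 [ 9.99999618e-01  8.31462064e-04  2.71180302e-04  2.24842401e-01]
 [-1.29121005e-05 -2.96003591e-01  9.55186827e-01 -1.69672008e+02]
 [ 0.00000000e+00  0.00000000e+00  0.00000000e+00  1.00000000e+00]]
```

View pics/scene0.png

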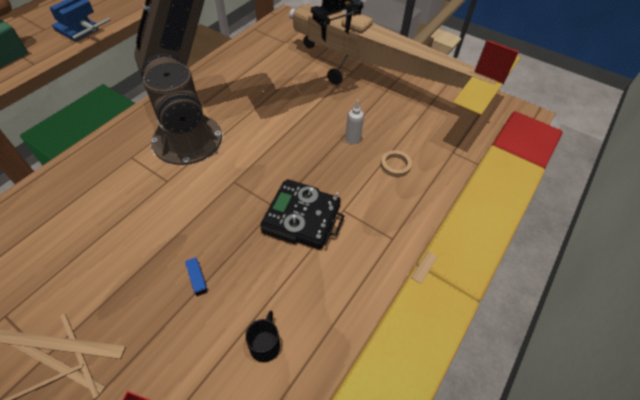

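View pics/side0.png

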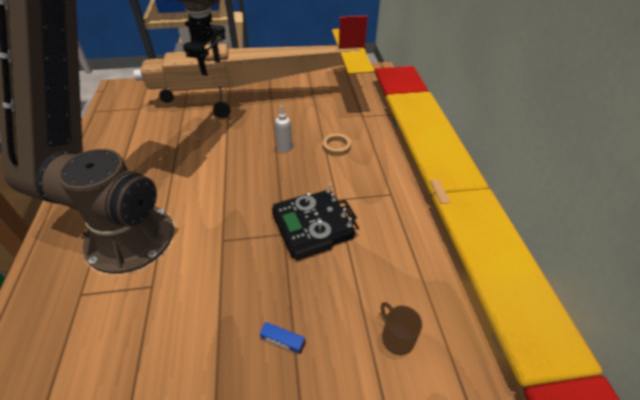

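Both views show the transmitter in the middle: scene about (302,213), green display at (283,202) facing the robot, handle away from it. The bottle and tape are on the +y side. Next I'll get the pose from the range data.

```bash
python3 - <<'E'
from h import *
import pickle
for n,(u0,v0) in dict(scene=(302,213),side=(315,222)).items():
    s,c=pickle.load(open(n+"0.pkl","rb")); P=pts(c); im=c["image"]
    sub=np.zeros((400,640),bool); sub[v0-55:v0+55,u0-60:u0+60]=1
    tab=sub&(abs(P[...,2])<25); print(n,"table z",np.median(P[...,2][tab]))
    m=sub&(P[...,2]>42)&(P[...,2]<58); q=P[m]; print(len(q),"face z",np.median(q[:,2]))
    r=cv2.minAreaRect(q[:,:2].astype(np.float32)); print("face rect",r)
    hsv=cv2.cvtColor(im,cv2.COLOR_BGR2HSV)
    g=sub&(hsv[...,0]>45)&(hsv[...,0]<85)&(hsv[...,1]>90)
    v,u=np.nonzero(g); d=np.array([onz(c,a,b,52) for a,b in zip(u,v)]); print("display",len(d),d.mean(0),cv2.minAreaRect(d[:,:2].astype(np.float32)))
    hi=sub&(P[...,2]>66)&(P[...,2]<100); print("high",np.round(P[hi]).astype(int).tolist()[:40])
for n,(u0,v0) in dict(scene=(302,213),side=(315,222)).items():
    c=pickle.load(open(n+"0.pkl","rb"))[1]
    cv2.imwrite(f"pics/{n}0z.png",cv2.resize(c["image"][v0-45:v0+45,u0-50:u0+60],None,fx=7,fy=6.6,interpolation=cv2.INTER_CUBIC))
E
```

```text
scene table z -0.6636018733760514
2891 face z 49.97099218585303
face rect ((543.2633056640625, -31.660079956054688), (207.58689880371094, 192.7246551513672), 15.214045524597168)
display 224 [474.73002488 -46.53109854  52.        ] ((474.6968994140625, -45.43550491333008), (38.880977630615234, 68.1220703125), 14.37780475616455)
high [[530, 24, 88], [531, 27, 86], [530, 23, 85], [533, 25, 86], [534, 29, 82], [528, 21, 81], [532, 21, 84], [533, 25, 80], [530, 19, 79], [534, 18, 83], [533, 25, 76], [528, 22, 70], [531, 23, 71], [600, 62, 78], [603, 64, 79], [601, 62, 73], [604, 62, 76], [598, 61, 67], [601, 62, 68], [602, 22, 77], [605, 23, 79], [603, 20, 76], [604, 24, 71], [604, 19, 72], [606, 22, 70], [546, -83, 85], [549, -82, 86], [547, -89, 87], [548, -85, 83], [551, -84, 84], [553, -82, 85], [552, -91, 89], [552, -86, 83], [553, -82, 80], [551, -90, 81], [552, -86, 78], [555, -85, 79], [552, -90, 78], [554, -89, 78], [550, -88, 68]]
side table z -0.8892529984823687
2881 face z 49.799049567321106
face rect ((540.4879150390625, -31.947463989257812), (206.54296875, 196.78683471679688), 15.362902641296387)
display 268 [472.31615874 -48.78283115  52.        ] ((471.9910583496094, -47.7839241027832), (41.81460952758789, 72.38748931884766), 14.834131240844727)
high [[600, 62, 78], [603, 63, 77], [597, 62, 74], [600, 59, 77], [603, 59, 76], [597, 61, 71], [600, 63, 69], [597, 61, 67], [600, 59, 69], [528, 27, 84], [532, 28, 83], [528, 22, 85], [531, 21, 86], [534, 20, 87], [599, 19, 79], [602, 17, 80], [525, 26, 78], [528, 26, 77], [531, 22, 80], [599, 19, 74], [602, 19, 74], [525, 23, 77], [528, 20, 79], [531, 21, 78], [602, 18, 70], [525, 24, 70], [528, 23, 71], [531, 21, 73], [524, 20, 71], [528, 22, 69], [625, -40, 77], [627, -43, 81], [624, -43, 76], [627, -45, 79], [624, -46, 75], [626, -49, 78], [624, -46, 71], [634, -81, 79], [638, -80, 77], [634, -85, 80]]
```

Face centre is about (540,-32), yaw about 15°, and heights match (face 50, table 0). The left stick is roughly half up, and motor cut is leaning to the top. Now I'll work out where the bottle is and the shift to a hover beyond the toggle.

```bash
cat >> h.py <<'E'
C=np.array([540.,-31.7]); YAW=0.264
def tx2w(x,y,z,C=C,yaw=YAW):
    c,s=np.cos(yaw),np.sin(yaw); return np.array([C[0]+c*x-s*y,C[1]+s*x+c*y,z])
def w2tx(p,C=C,yaw=YAW):
    c,s=np.cos(yaw),np.sin(yaw); d=np.asarray(p)[...,:2]-C; return np.stack([c*d[...,0]+s*d[...,1],-s*d[...,0]+c*d[...,1],np.asarray(p)[...,2]],-1)
def goto(w,yaw=None):
    s=env.state(); Rt=R.from_euler("xyz",s["tcp_rot"]).as_matrix()
    print("t",round(s["t"],2),"tcp",np.round(s["eef_pos"],1),"rot",np.round(s["tcp_rot"],3),"tx",np.round(w2tx(s["eef_pos"]),1),"F",np.round(s["ft_force"],2),"open",round(s["opening"],2))
    print("tool shift mm",np.round(Rt.T@(np.asarray(w)-s["eef_pos"]),1), "turn", None if yaw is None else round(s["tcp_rot"][2]-yaw,3))
E
python3 - <<'E'
from h import *
import pickle
s,c=pickle.load(open("scene0.pkl","rb"));P=pts(c)
q=P[105:145,340:372].reshape(-1,3);q=q[(q[:,2]>100)&(q[:,2]<185)];print("bottle",q.mean(0),q.max(0),"tx",w2tx(q.mean(0)))
goto(tx2w(114,74,150),YAW+np.pi/2)
E
```

```text
bottle [486.41705336 345.99179936 123.52310356] [510.1646787  378.18112148 165.11235403] tx [ 46.82991784 378.58841275 123.52310356]
t 0.15 tcp [244.9 574.9 214.2] rot [-3.141 -0.     2.739] tx [-126.6  662.6  214.2] F [-0.21  0.91  0.32] open 1.0
tool shift mm [-553.1 -313.6   64.4] turn 0.904
```

```bash
python3 -m pendant '[[[0,-0.04,-0.023,-0.04,0],[0,-0.083,-0.047,-0.04,0.1],[0,-0.126,-0.071,-0.04,0.2],[0,-0.169,-0.096,-0.04,0.3],[0,-0.212,-0.12,-0.04,0.4],[0,-0.255,-0.145,-0.04,0.5],[0,-0.298,-0.169,-0.04,0.6],[0,-0.34,-0.193,-0.04,0.7]]]'; python3 - <<'E'
from h import *
goto(tx2w(114,74,130),YAW+np.pi/2)
E
```

```text
t: 0.95
eef_pos: [480.8, 265.2, 254.6]
tcp_rot: [-3.142, -0.0, 2.035]
ft_force: [0.9, 0.7, -0.0]
opening: 0.384
t 0.95 tcp [480.8 265.2 254.6] rot [-3.142 -0.     2.035] tx [ 20.3 302.1 254.6] F [ 0.86  0.65 -0.02] open 0.38
tool shift mm [-242.1   46.5  124.6] turn 0.2
```

```bash
python3 -m pendant '[[[0,-0.045,0.009,0,0.05],[0,-0.09,0.018,0,0.1],[0,-0.135,0.027,0.02,0.15],[0,-0.18,0.036,0.045,0.2],[0,-0.22,0.043,0.075,0.2],[0,-0.242,0.0465,0.11,0.2],[0,-0.242,0.0465,0.125,0.2],[0,-0.242,0.0465,0.125,0.2]]]'; python3 - <<'E'
from h import *
import pickle
goto(tx2w(114,74,72),YAW+np.pi/2)
s=env.state();c=env.read_camera("wrist");cv2.imwrite("pics/w1.png",c["image"]);pickle.dump((s,c),open("w1.pkl","wb"))
E
```

```text
t: 1.75
eef_pos: [629.6, 71.2, 126.8]
tcp_rot: [-3.137, -0.001, 1.837]
ft_force: [-0.4, -0.4, -0.2]
opening: 0.004
t 1.75 tcp [629.6  71.2 126.8] rot [-3.137e+00 -1.000e-03  1.837e+00] tx [113.4  75.9 126.8] F [-0.4  -0.37 -0.24] open 0.0
tool shift mm [-2.   0.9 54.8] turn 0.003
```

View pics/w1.png

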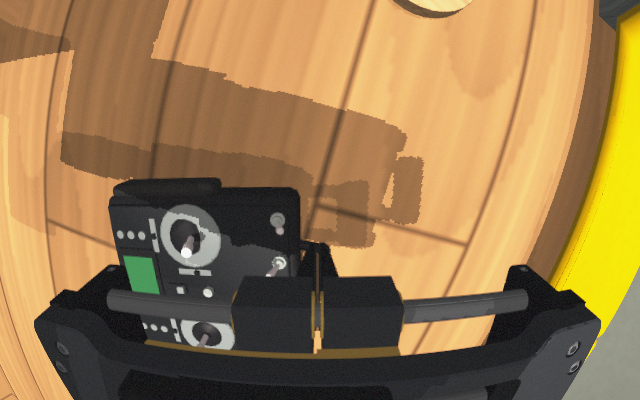

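Wrist view: motor cut at (279,218), left stick tip at (187,252), shut fingers along column 318. I'll triangulate with the wrist range and check finger size at the tip.

```bash
cat >> h.py <<'E'
def wpts(s,c,tool=False):
    v,u=np.mgrid[:400,:640]; x=(u-c["cx"]);y=(v-c["cy"]); r=np.hypot(x,y); th=r/c["fx"]; k=np.tan(th)/np.maximum(r,1e-9); z=c["range_z"].astype(float)
    P=np.stack([x*k*z,y*k*z,z],-1); T=np.array(c["tool_from_camera"]); P=P@T[:3,:3].T+T[:3,3]
    return P if tool else P@R.from_euler("xyz",s["tcp_rot"]).as_matrix().T+s["eef_pos"]
E
python3 - <<'E'
from h import *
import pickle
s,c=pickle.load(open("w1.pkl","rb")); W=wpts(s,c);Tl=wpts(s,c,True)
T=np.linalg.inv(c["tool_from_camera"]); 
for p in ([0,0,0],[0,0,-19]):
    q=T[:3,:3]@np.array(p)+T[:3,3]; th=np.arctan2(np.hypot(*q[:2]),q[2]); a=np.arctan2(q[1],q[0]); print("proj",p,c["cx"]+c["fx"]*th*np.cos(a),c["cy"]+c["fx"]*th*np.sin(a))
for uv in((318,340),(270,300),(360,300),(318,280),(240,300),(398,300),(320,250),(306,330)): print(uv,np.round(Tl[uv[1],uv[0]],1))
Q=w2tx(W); m=np.zeros((400,640),bool); m[175:350,100:300]=1
def rep(n,x,y,r=16,z0=66):
    k=m&(W[...,2]>z0)&(W[...,2]<95)&(np.hypot(Q[...,0]-x,Q[...,1]-y)<r); q=Q[k]; print(n,len(q)); 
    if len(q): t=q[q[:,2]>q[:,2].max()-6]; print("  top",np.round(t.mean(0),1),"max",np.round(q.max(0),1),"min",np.round(q.min(0),1))
rep("stick",0,56,25);rep("cut",83,74);rep("inner",83,34);rep("rstick",0,-56,25)
f=m&(abs(W[...,2]-50)<2);print("face z",np.median(W[f][:,2]),cv2.minAreaRect(W[f][:,:2].astype(np.float32)))
g=m&(abs(W[...,2])<100)&(c["image"][...,1]>c["image"][...,2]+40.)&(c["image"][...,1]>c["image"][...,0]+30.);print("display",g.sum(),Q[g].mean(0),cv2.minAreaRect(W[g][:,:2].astype(np.float32)))
E
```

```text
proj [0, 0, 0] 317.7093025735548 261.0218903342155
proj [0, 0, -19] 317.7632185364218 276.2403379803054
(318, 340) [-174.7    0.9  127.2]
(270, 300) [ 35.  -13.9 -95.6]
(360, 300) [ 35.9  11.7 -96.9]
(318, 280) [ 10.9   0.1 -42.1]
(240, 300) [ 35.9 -22.2 -97.5]
(398, 300) [ 35.9  22.5 -97.6]
(320, 250) [11.9  1.3 -9.8]
(306, 330) [  28.7   -3.5 -101.2]
stick 154
  top [ 6.8 59.4 84. ] max [10.9 64.1 86.6] min [ 0.9 54.6 66. ]
cut 67
  top [83.8 77.8 78.2] max [86.3 79.9 80.5] min [79.2 74.9 66. ]
inner 61
  top [74.3 39.1 76.2] max [78.4 41.  78.9] min [71.3 35.3 66.3]
rstick 36
  top [ -4.  -49.1  74.5] max [ -1.  -47.3  76.9] min [ -7.9 -52.2  66. ]
face z 49.8141867589894 ((534.6690063476562, -24.939552307128906), (184.49758911132812, 165.0275115966797), 15.911584854125977)
display 985 [-66.67424719  16.33901721  52.28039873] ((470.98724365234375, -33.9254264831543), (37.576438903808594, 42.031986236572266), 15.597872734069824)
```

```bash
sed -i 's/^C=.*/C=np.array([535.4,-31.9]); YAW=0.269/' h.py; python3 - <<'E'
from h import *
import pickle
s,c=pickle.load(open("w1.pkl","rb")); Tl=wpts(s,c,True); W=wpts(s,c);Q=w2tx(W)
m=(abs(Tl[...,1])<40)&(abs(Tl[...,0])<16)
for a in(-60,-45,-30,-20,-10,-4):
    q=Tl[m&(Tl[...,2]>a)&(Tl[...,2]<a+8)]; print(a,len(q),*( (q.min(0).round(1),q.max(0).round(1)) if len(q) else ()))
m=np.zeros((400,640),bool); m[175:350,100:300]=1
for z in range(60,90,4):
  for n,x,y in(("stick",3,56),("cut",85,74)):
    q=Q[m&(W[...,2]>z)&(W[...,2]<z+4)&(np.hypot(Q[...,0]-x,Q[...,1]-y)<20)]
    if len(q):print(n,z,len(q),np.median(q,0).round(1),"x",q[:,0].min().round(1),q[:,0].max().round(1))
goto(tx2w(114,74,72),YAW+np.pi/2)
E
```

```text
-60 75 [ -9.9  -2.2 -56.2] [ 13.    1.4 -52.2]
-45 170 [ 10.2 -10.1 -44.9] [ 13.2   9.2 -37. ]
-30 224 [ 10.1  -9.6 -29.9] [ 13.6   8.8 -22.1]
-20 168 [  9.9  -8.  -20. ] [ 13.    7.1 -12.1]
-10 101 [ 10.3  -7.2 -10. ] [13.4  4.6 -2.1]
-4 45 [10.4 -5.2 -4. ] [12.8  4.3  0. ]
stick 60 11 [ 7.4 60.3 62.3] x 4.4 9.3
cut 60 7 [85.4 77.1 63.1] x 83.5 87.8
stick 64 10 [ 7.7 60.8 66.4] x 6.1 10.3
cut 64 9 [86.7 77.  66.5] x 83.8 87.9
stick 68 5 [11.9 60.3 71.1] x 10.9 12.5
cut 68 10 [86.  77.3 69.7] x 84.3 88.6
stick 72 20 [10.6 62.  74.4] x 5.7 13.7
cut 72 8 [88.1 77.6 74.6] x 84.9 90.8
stick 76 28 [12.2 61.4 77.9] x 6.0 14.3
cut 76 41 [88.8 76.4 78.5] x 86.4 91.1
stick 80 53 [12.2 58.8 83.3] x 7.8 15.6
cut 80 2 [88.6 75.8 80.4] x 87.4 89.8
stick 84 41 [10.4 58.3 84.8] x 7.4 14.9
t 1.8 tcp [630.2  71.8 128.7] rot [-3.139e+00 -1.000e-03  1.838e+00] tx [119.   74.8 128.7] F [-0.52 -0.61  0.66] open 0.01
tool shift mm [-0.9 -4.9 56.7] turn -0.001
```

Tool y lies along transmitter x, and the fingertip half-thickness is about 5 mm. Going down beyond the toggle.

```bash
python3 -m pendant '[[[0,-0.001,-0.002,0.02,0],[0,-0.001,-0.004,0.04,0],[0,-0.001,-0.006,0.052,0],[0,-0.001,-0.008,0.0565,0],[0,-0.001,-0.011,0.0565,0],[0,-0.001,-0.015,0.0565,0],[0,-0.001,-0.019,0.0565,0],[0,-0.001,-0.019,0.0565,0]]]'; python3 - <<'E'
from h import *
goto(tx2w(87,74,72),YAW+np.pi/2)
E
python3 -m pendant '[[[0,0,-0.001,0,0],[0,0,-0.002,0,0],[0,0,-0.003,0,0],[0,0,-0.004,0,0],[0,0,-0.005,0,0],[0,0,-0.006,0,0],[0,0,-0.007,0,0],[0,0,-0.008,0,0]]]'; python3 - <<'E'
from h import *
goto(tx2w(87,74,72),YAW+np.pi/2)
E
```

```text
t: 2.6
eef_pos: [612.3, 65.9, 73.8]
tcp_rot: [3.141, 0.0, 1.839]
ft_force: [-0.7, -0.4, -0.3]
opening: 0.005
t 2.6 tcp [612.3  65.9  73.8] rot [3.141 0.    1.839] tx [100.2  73.9  73.8] F [-0.72 -0.36 -0.33] open 0.01
tool shift mm [  0.1 -13.2   1.8] turn -0.001
t: 3.4
eef_pos: [604.9, 63.9, 73.2]
tcp_rot: [3.141, 0.0, 1.839]
ft_force: [1.1, -0.2, 1.2]
opening: 0.004
t 3.4 tcp [604.9  63.9  73.2] rot [3.141 0.    1.839] tx [92.5 73.9 73.2] F [ 1.1  -0.2   1.24] open 0.0
tool shift mm [ 0.1 -5.5  1.2] turn -0.001
```

```bash
python3 -m pendant '[[[0,0,-0.0005,0.0005,0],[0,0,-0.001,0.001,0],[0,0,-0.0015,0.001,0],[0,0,-0.002,0.001,0],[0,0,-0.0025,0.001,0],[0,0,-0.003,0.001,0],[0,0,-0.0035,0.001,0],[0,0,-0.004,0.001,0]]]'; python3 - <<'E'
from h import *
import pickle
goto(tx2w(87,74,72),YAW+np.pi/2)
s=env.state();c=env.read_camera("wrist");pickle.dump((s,c),open("w2.pkl","wb"))
cv2.imwrite("pics/w2.png",cv2.resize(c["image"][150:300,120:340],None,fx=3.5,fy=3.5,interpolation=cv2.INTER_CUBIC))
E
```

```text
t: 4.2
eef_pos: [600.9, 62.9, 72.1]
tcp_rot: [-3.142, -0.0, 1.839]
ft_force: [2.7, 0.3, 0.4]
opening: 0.004
t 4.2 tcp [600.9  62.9  72.1] rot [-3.142 -0.     1.839] tx [88.4 73.9 72.1] F [2.68 0.29 0.43] open 0.0
tool shift mm [ 0.1 -1.4  0.1] turn -0.001
```

View pics/w2.png

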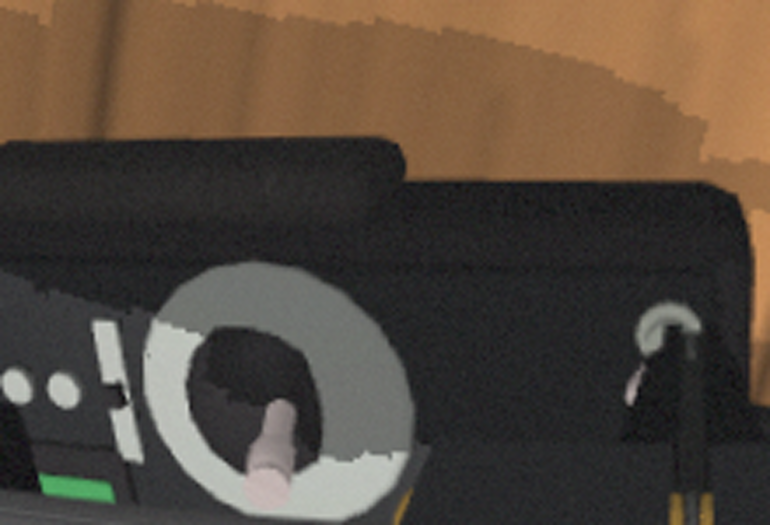

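The bat tip now shows to the left of the finger (crop 632,385), so it is moving over with 2.7 N of push. Continuing in small steps.

```bash
python3 -m pendant '[[[0,0,-0.0003,0,0],[0,0,-0.0006,0,0],[0,0,-0.0009,0,0],[0,0,-0.0012,0,0],[0,0,-0.0015,0,0],[0,0,-0.0015,0,0],[0,0,-0.0015,0,0],[0,0,-0.0015,0,0]]]'; python3 - <<'E'
from h import *
import pickle
goto(tx2w(87,74,72),YAW+np.pi/2)
s=env.state();c=env.read_camera("wrist");pickle.dump((s,c),open("w3.pkl","wb"))
for n in"w2","w3":
    s,c=pickle.load(open(n+".pkl","rb"));W=wpts(s,c);Q=w2tx(W);m=np.zeros((400,640),bool); m[175:300,100:312]=1
    q=Q[m&(W[...,2]>70)&(W[...,2]<84)&(np.hypot(Q[...,0]-80,Q[...,1]-74)<12)&(c["image"].min(-1)>110)]; print(n,len(q),q.mean(0).round(1) if len(q) else"")
    f=m&(abs(W[...,2]-50)<2)&(Q[...,1]>0);q=Q[f];print("face max x,y",np.percentile(q[:,0],[1,99]).round(1),np.percentile(q[:,1],99).round(1))
E
```

```text
t: 5.05
eef_pos: [599.5, 62.5, 72.1]
tcp_rot: [-3.142, -0.0, 1.839]
ft_force: [2.3, 0.1, -0.8]
opening: 0.005
t 5.05 tcp [599.5  62.5  72.1] rot [-3.142 -0.     1.839] tx [86.9 74.  72.1] F [ 2.28  0.12 -0.78] open 0.0
tool shift mm [0.  0.1 0.1] turn -0.001
w2 16 [78.  76.7 77.6]
face max x,y [-86.5  78.5] 87.6
w3 25 [76.3 76.7 77.2]
face max x,y [-87.2  77.8] 87.6
```

```bash
python3 -m pendant '[[[0,0,-0.0002,0,0],[0,0,-0.0004,0,0],[0,0,-0.0006,0,0],[0,0,-0.0008,0,0],[0,0,-0.001,0,0],[0,0,-0.001,0,0],[0,0,-0.001,0,0],[0,0,-0.001,0,0]]]'; python3 - <<'E'
from h import *
import pickle
goto(tx2w(87,74,72),YAW+np.pi/2)
f=[];
for i in range(3):
    s=env.state();c=env.read_camera("wrist");f.append(s["ft_force"]);pickle.dump((s,c),open(f"w{4+i}.pkl","wb"))
print(np.mean(f,0))
T=[]
for n in"w2","w3","w4","w5","w6":
    s,c=pickle.load(open(n+".pkl","rb"));W=wpts(s,c);Q=w2tx(W);m=np.zeros((400,640),bool); m[175:300,100:312]=1
    q=Q[m&(W[...,2]>70)&(W[...,2]<84)&(np.hypot(Q[...,0]-80,Q[...,1]-74)<12)&(c["image"].min(-1)>110)]; print(n,len(q),q.mean(0).round(1) if len(q) else"")
    w=m&(c["image"].min(-1)>120)&(abs(W[...,2]-51)<3)&(np.hypot(Q[...,0],Q[...,1]-56)<32); print("  ring",w.sum(),Q[w].mean(0).round(2))
E
```

```text
t: 5.9
eef_pos: [598.6, 62.3, 72.2]
tcp_rot: [3.141, -0.0, 1.839]
ft_force: [3.6, 2.8, -0.8]
opening: 0.008
t 5.9 tcp [598.6  62.3  72.2] rot [ 3.141 -0.     1.839] tx [86.  74.  72.2] F [ 3.57  2.79 -0.78] open 0.01
tool shift mm [0.  1.  0.2] turn -0.001
[ 3.82821317  2.76145104 -0.37775749]
w2 16 [78.  76.7 77.6]
  ring 1140 [-5.6  48.13 52.  ]
w3 25 [76.3 76.7 77.2]
  ring 1139 [-5.35 47.81 52.01]
w4 16 [75.5 76.5 77.7]
  ring 1139 [-5.74 47.74 52.01]
w5 17 [75.5 76.5 77.6]
  ring 1138 [-5.71 47.66 51.96]
w6 17 [75.5 76.6 77.8]
  ring 1134 [-5.68 47.7  52.03]
```

Push is now 4.7 N and steady, the bat has stopped and the ring hasn't moved, so it is against its stop. Backing off, lifting, and moving to the top side of the stick.

```bash
python3 -m pendant '[[[0,0,0.004,0,0],[0,0,0.009,0,0],[0,0,0.009,-0.025,0],[0,0,0.009,-0.047,0],[0,-0.006,-0.015,-0.047,0],[0,-0.012,-0.035,-0.047,0],[0,-0.018,-0.052,-0.047,0],[0,-0.018,-0.052,-0.047,0]]]'; python3 - <<'E'
from h import *
import pickle
goto(tx2w(32,56,68),YAW+np.pi/2)
s=env.state();c=env.read_camera("wrist");pickle.dump((s,c),open("w7.pkl","wb"))
cv2.imwrite("pics/w7.png",cv2.resize(c["image"][150:300,240:460],None,fx=3.5,fy=3.5,interpolation=cv2.INTER_CUBIC))
W=wpts(s,c);Q=w2tx(W)
for z in range(58,92,4):
  for n,x,y in(("stick",3,56),("cut",80,74)):
    q=Q[(W[...,2]>z)&(W[...,2]<z+4)&(np.hypot(Q[...,0]-x,Q[...,1]-y)<14)]
    if len(q):print(n,z,len(q),np.median(q,0).round(1),"x",q[:,0].min().round(1),q[:,0].max().round(1))
E
```

```text
t: 6.85
eef_pos: [551.8, 30.3, 119.2]
tcp_rot: [-3.14, -0.0, 1.838]
ft_force: [1.2, 0.0, -1.3]
opening: 0.007
t 6.85 tcp [551.8  30.3 119.2] rot [-3.14  -0.     1.838] tx [ 32.4  55.6 119.2] F [ 1.18  0.   -1.34] open 0.01
tool shift mm [ 0.4 -0.3 51.2] turn -0.002
stick 58 13 [ 3.4 61.  59.3] x -9.5 7.4
cut 58 3 [82.6 77.8 59. ] x 78.9 82.8
stick 62 18 [ 4.7 60.6 64.2] x 2.9 8.0
cut 62 7 [81.  77.4 62.9] x 80.0 82.7
stick 66 7 [ 5.3 60.9 67. ] x 4.3 7.4
cut 66 6 [79.5 77.9 68.3] x 77.3 81.2
stick 70 9 [ 7.2 61.8 73. ] x 4.1 11.6
cut 70 5 [78.2 78.4 72.6] x 76.3 79.8
stick 74 25 [ 8.5 61.9 76.2] x 4.3 13.6
cut 74 31 [76.8 76.8 77.1] x 74.6 80.3
stick 78 28 [ 7.7 61.4 79.6] x 5.6 12.9
cut 78 30 [77.3 76.1 78.7] x 75.0 79.4
stick 82 119 [11.1 58.5 84.3] x 6.8 14.7
stick 86 1 [ 8.5 57.2 86.2] x 8.5 8.5
```

View pics/w7.png

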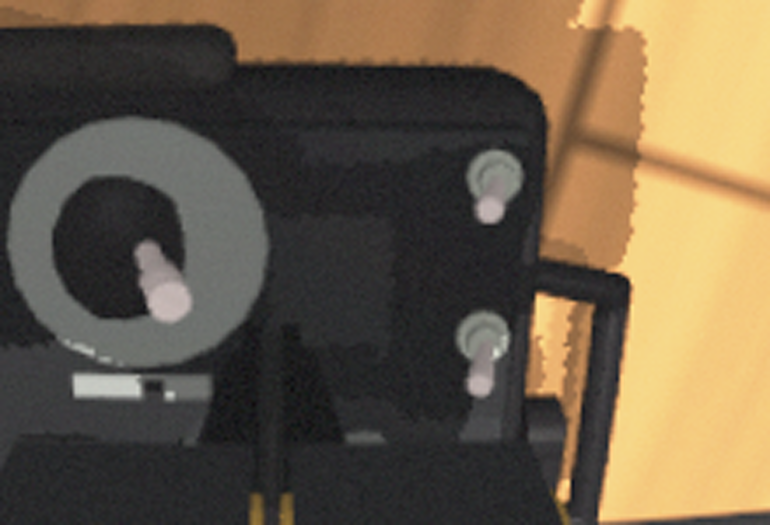

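Motor cut axis slopes by -0.29, so it is at the cut stop. The stick leans about +0.2. Lowering beyond the stick to z 72, where the fingers stay on its head.

```bash
python3 -m pendant '[[[0,0,0,0.02,0],[0,0,0,0.038,0],[0,0,0,0.047,0],[0,0,-0.003,0.047,0],[0,0,-0.007,0.047,0],[0,0,-0.011,0.047,0],[0,0,-0.015,0.047,0],[0,0,-0.018,0.047,0]]]'; python3 -m pendant '[[[0,0,-0.0015,0,0],[0,0,-0.003,0,0],[0,0,-0.0045,0,0],[0,0,-0.006,0,0],[0,0,-0.0075,0,0],[0,0,-0.009,0,0],[0,0,-0.0105,0,0],[0,0,-0.012,0,0]]]'; python3 - <<'E'
from h import *
goto(tx2w(-4.5,56,72),YAW+np.pi/2)
E
```

```text
t: 7.7
eef_pos: [535.9, 26.2, 72.8]
tcp_rot: [3.14, 0.0, 1.839]
ft_force: [2.0, 0.9, 1.0]
opening: 0.008
t: 8.5
eef_pos: [524.1, 23.1, 72.1]
tcp_rot: [-3.142, -0.0, 1.839]
ft_force: [0.7, 0.4, -0.6]
opening: 0.004
t 8.5 tcp [524.1  23.1  72.1] rot [-3.142 -0.     1.839] tx [ 3.7 56.  72.1] F [ 0.65  0.45 -0.64] open 0.0
tool shift mm [-0.  -8.2  0.1] turn -0.001
```

```bash
python3 -m pendant '[[[0,0,-0.001,0,0],[0,0,-0.002,0,0],[0,0,-0.003,0,0],[0,0,-0.004,0,0],[0,0,-0.005,0,0],[0,0,-0.0055,0,0],[0,0,-0.006,0,0],[0,0,-0.006,0,0]]]'; python3 - <<'E'
from h import *
goto(tx2w(-4.5,56,72),YAW+np.pi/2)
E
python3 -m pendant '[[[0,0,-0.0003,0,0],[0,0,-0.0006,0,0],[0,0,-0.0009,0,0],[0,0,-0.0012,0,0],[0,0,-0.0015,0,0],[0,0,-0.0015,0,0],[0,0,-0.0015,0,0],[0,0,-0.0015,0,0]]]'; python3 - <<'E'
from h import *
import pickle
goto(tx2w(-4.5,56,72),YAW+np.pi/2)
s=env.state();c=env.read_camera("wrist");pickle.dump((s,c),open("w8.pkl","wb"));W=wpts(s,c);Q=w2tx(W)
for z in range(58,92,4):
    q=Q[(W[...,2]>z)&(W[...,2]<z+4)&(np.hypot(Q[...,0]+14,Q[...,1]-56)<14)&(c["image"].min(-1)>100)]
    if len(q):print(z,len(q),np.median(q,0).round(1),"x",q[:,0].min().round(1),q[:,0].max().round(1))
E
```

```text
t: 9.3
eef_pos: [518.4, 21.5, 72.1]
tcp_rot: [3.142, -0.0, 1.839]
ft_force: [0.9, 0.9, -1.6]
opening: 0.001
t 9.3 tcp [518.4  21.5  72.1] rot [ 3.142 -0.     1.839] tx [-2.1 56.  72.1] F [ 0.86  0.92 -1.55] open 0.0
tool shift mm [-0.  -2.4  0.1] turn -0.001
t: 10.1
eef_pos: [517.0, 21.2, 72.1]
tcp_rot: [-3.142, -0.0, 1.839]
ft_force: [0.9, -0.6, -0.6]
opening: 0.005
t 10.1 tcp [517.   21.2  72.1] rot [-3.142 -0.     1.839] tx [-3.6 56.  72.1] F [ 0.91 -0.59 -0.65] open 0.01
tool shift mm [-0.  -0.9  0.1] turn -0.001
58 1 [-9.8 61.5 61.6] x -9.8 -9.8
62 4 [-10.1  61.   63.4] x -10.9 -9.7
66 2 [-10.9  61.6  66.6] x -11.5 -10.3
70 20 [-13.4  62.6  72.6] x -16.1 -11.9
74 35 [-14.6  62.1  76.5] x -18.3 -12.4
78 115 [-18.1  59.   81.1] x -21.7 -13.4
82 57 [-15.7  59.7  82.7] x -19.0 -10.8
```

```bash
python3 -m pendant '[[[0,0,-0.0003,0,0],[0,0,-0.0006,0,0],[0,0,-0.0009,0,0],[0,0,-0.0012,0,0],[0,0,-0.0012,0,0],[0,0,-0.0012,0,0],[0,0,-0.0012,0,0],[0,0,-0.0012,0,0]]]'; python3 - <<'E'
from h import *
import pickle
goto(tx2w(-4.5,56,72),YAW+np.pi/2)
f=[]
for i in range(4):
    s=env.state();c=env.read_camera("wrist");f.append(s["ft_force"])
print("meanF",np.mean(f,0))
pickle.dump((s,c),open("w9.pkl","wb"));W=wpts(s,c);Q=w2tx(W)
for z in range(70,92,4):
    q=Q[(W[...,2]>z)&(W[...,2]<z+4)&(np.hypot(Q[...,0]+14,Q[...,1]-56)<14)&(c["image"].min(-1)>100)]
    if len(q):print(z,len(q),np.median(q,0).round(1),"x",q[:,0].min().round(1),q[:,0].max().round(1))
E
```

```text
t: 10.95
eef_pos: [515.9, 20.8, 72.1]
tcp_rot: [3.142, -0.0, 1.839]
ft_force: [0.9, -1.2, 0.1]
opening: 0.002
t 10.95 tcp [515.9  20.8  72.1] rot [ 3.142 -0.     1.839] tx [-4.8 56.  72.1] F [ 0.89 -1.24  0.06] open 0.0
tool shift mm [-0.   0.3  0.1] turn -0.001
meanF [ 0.8990401  -0.05172283 -0.30505691]
70 18 [-14.2  62.7  72.5] x -17.2 -13.0
74 34 [-15.8  62.1  76.3] x -19.6 -13.5
78 130 [-19.   59.8  80.9] x -22.8 -12.0
82 33 [-16.7  59.1  82.5] x -19.7 -12.4
```

Still moving freely at about 1 N. I'll advance further in small steps.

```bash
cat > chk.py <<'E'
from h import *
goto(tx2w(-4.5,56,72),YAW+np.pi/2); f=[]
for i in range(3):
    s=env.state();c=env.read_camera("wrist");f.append(s["ft_force"])
F=np.mean(f,0);W=wpts(s,c);Q=w2tx(W);b=c["image"].min(-1)>100
print("Ftx",F@tx2w(1,0,0,C=(0,0)),"Fty",F@tx2w(0,1,0,C=(0,0)))
q=Q[b&(W[...,2]>72)&(W[...,2]<90)&(np.hypot(Q[...,0]+17,Q[...,1]-56)<16)];print("tip",len(q),q.mean(0).round(2))
w=b&(abs(W[...,2]-51)<3)&(np.hypot(Q[...,0],Q[...,1]-56)<32)&(Q[...,1]>65);print("ring",w.sum(),Q[w].mean(0).round(2))
E
python3 -m pendant '[[[0,0,-0.0002,0,0],[0,0,-0.0004,0,0],[0,0,-0.0006,0,0],[0,0,-0.0008,0,0],[0,0,-0.0008,0,0],[0,0,-0.0008,0,0],[0,0,-0.0008,0,0],[0,0,-0.0008,0,0]]]'; python3 chk.py
```

```text
t: 11.95
eef_pos: [515.3, 20.6, 72.2]
tcp_rot: [3.141, 0.0, 1.839]
ft_force: [3.8, 0.9, -0.6]
opening: 0.004
t 11.95 tcp [515.3  20.6  72.2] rot [3.141 0.    1.839] tx [-5.4 56.  72.2] F [ 3.79  0.94 -0.63] open 0.0
tool shift mm [0.  0.9 0.2] turn -0.001
Ftx 3.6651384236298927 Fty -0.03384927213778943
tip 197 [-18.15  59.94  79.65]
ring 1725 [-1.73 76.47 51.98]
```

```bash
python3 -m pendant '[[[0,0,-0.0002,0,0],[0,0,-0.0004,0,0],[0,0,-0.0006,0,0],[0,0,-0.0006,0,0],[0,0,-0.0006,0,0],[0,0,-0.0006,0,0],[0,0,-0.0006,0,0],[0,0,-0.0006,0,0]]]'; python3 chk.py
```

```text
t: 12.9
eef_pos: [514.5, 20.5, 72.1]
tcp_rot: [3.142, -0.0, 1.839]
ft_force: [3.9, 1.0, -0.9]
opening: 0.006
t 12.9 tcp [514.5  20.5  72.1] rot [ 3.142 -0.     1.839] tx [-6.2 56.  72.1] F [ 3.86  1.03 -0.92] open 0.01
tool shift mm [-0.   1.7  0.1] turn -0.001
Ftx 4.125875171986408 Fty -0.3981824177431541
tip 192 [-18.97  59.93  79.83]
ring 1712 [-2.08 76.52 52.01]
```

The force jumped from 1 N to about 4 N, so the stick is at its stop. Backing off, lifting and drawing away.

```bash
python3 -m pendant '[[[0,0,0.003,0,0],[0,0,0.01,0,0],[0,0,0.014,-0.02,0],[0,0,0.014,-0.05,0],[0,0,0.014,-0.085,0],[0,0,0.014,-0.12,0],[0,0.03,0.014,-0.14,0],[0,0.06,0.014,-0.15,0]]]'; python3 -m pendant '[[[0,0.03,0,0,0],[0,0.06,0,-0.01,0],[0,0.08,0,-0.02,0],[0,0.09,0,-0.02,0],[0,0.1,0,-0.02,0],[0,0.1,0,-0.02,0],[0,0.1,0,-0.02,0],[0,0.1,0,-0.02,0]]]'
python3 - <<'E'
from h import *
import pickle
goto(tx2w(0,56,100))
for n,(u0,v0) in dict(scene=(302,213),side=(315,222)).items():
    c=env.read_camera(n);b=pickle.load(open(n+"0.pkl","rb"))[1]["image"]
    k=lambda i:cv2.resize(i[v0-42:v0+42,u0-45:u0+55],None,fx=4,fy=3.5,interpolation=cv2.INTER_CUBIC)
    cv2.imwrite(f"pics/{n}_ba.png",np.hstack([k(b),k(c["image"])]))
    # display shift
    g=lambda i:np.argwhere((i[v0-45:v0+45,u0-50:u0+50,1]>i[v0-45:v0+45,u0-50:u0+50,2]+30.))
    D=[np.mean([onz(c,x+u0-50,y+v0-45,52) for y,x in g(i.astype(float))],0) for i in(b,c["image"])];print(n,"display moved",(D[1]-D[0]).round(2))
s=env.state();c=env.read_camera("wrist");W=wpts(s,c);Q=w2tx(W);b=c["image"].min(-1)>100
for n,x,y in(("stick",-10,56),("cut",80,74),("inner",80,34)):
  for z in range(58,86,5):
    q=Q[b&(W[...,2]>z)&(W[...,2]<z+5)&(np.hypot(Q[...,0]-x,Q[...,1]-y)<16)]
    if len(q):print(n,z,len(q),np.median(q,0).round(1))
cv2.imwrite("pics/w10.png",c["image"])
im=np.vstack([cv2.imread(f"pics/{n}_ba.png") for n in("scene","side")]);cv2.imwrite("pics/ba.png",im)
E
```

```text
t: 13.85
eef_pos: [512.4, 82.4, 224.0]
tcp_rot: [3.14, 0.0, 1.837]
ft_force: [0.6, 0.0, 0.0]
opening: 0.006
t: 14.65
eef_pos: [485.8, 177.8, 241.8]
tcp_rot: [-3.141, 0.0, 1.838]
ft_force: [0.6, -0.3, 0.3]
opening: 0.002
t 14.65 tcp [485.8 177.8 241.8] rot [-3.141  0.     1.838] tx [  7.9 215.3 241.8] F [ 0.58 -0.29  0.27] open 0.0
tool shift mm [-159.3   -7.5  141.8] turn None
scene display moved [-0.88 -0.47  0.  ]
side display moved [-0.9  -0.75  0.  ]
```

View pics/ba.png

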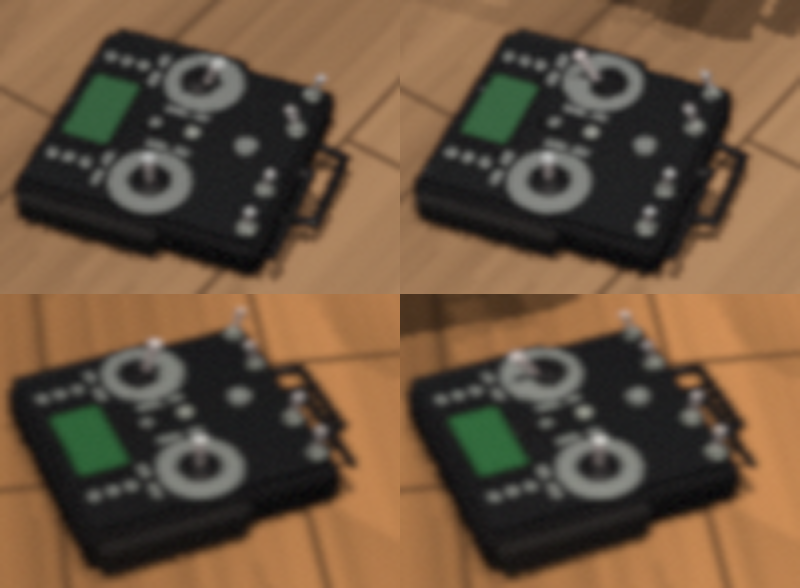

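View pics/w10.png

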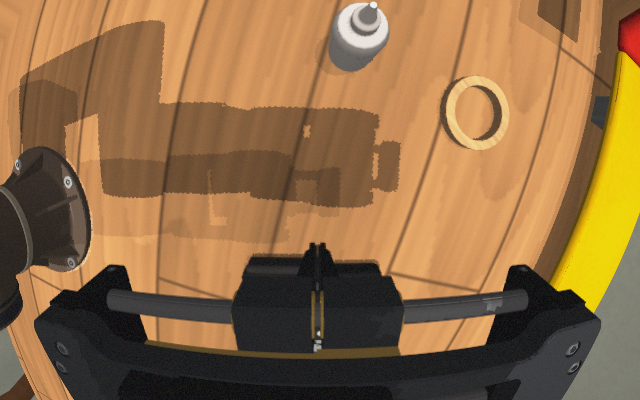

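The before/after crops show the throttle stick and motor cut over to the display side, with the other stick and toggles unchanged. The transmitter shifted about 1 mm. One last check of the angles against the fixed cameras' range before handing in.

```bash
python3 - <<'E'
from h import *
for n in("scene","side"):
    c=env.read_camera(n);Q=w2tx(pts(c))
    for m,x,y,r in(("stick",-10,56,18),("rstick",0,-56,18),("cut",80,74,14)):
        k=(Q[...,2]>60)&(Q[...,2]<95)&(np.hypot(Q[...,0]-x,Q[...,1]-y)<r);q=Q[k]
        if len(q)>3:
            a=np.polyfit(q[:,2],q[:,0],1);print(n,m,len(q),"lean rad",np.arctan(a[0]).round(2),"top",q[q[:,2]>q[:,2].max()-6].mean(0).round(1))
E
```

```text
scene stick 21 lean rad -0.56 top [-18.6  54.   82.5]
scene rstick 17 lean rad -0.06 top [ -0.8 -55.5  85.4]
scene cut 9 lean rad -0.3 top [77.  73.5 77.9]
side stick 18 lean rad -0.6 top [-20.2  55.9  81. ]
side rstick 20 lean rad 0.1 top [ -1.7 -56.   83.7]
side cut 7 lean rad -0.31 top [75.5 73.1 76.8]
```

Stick tip is at x ≈ -19.4, z ≈ 81.7 (the stop should be at -19.1, 81.6), and motor cut is near -0.3. Both match their stops.

```bash
python3 -c "
from cell import env
print(env.job_done())"
```

```text
the job is handed in; nothing more can be done
None
```

The transmitter is safe: motor cut is over at its cut stop and the throttle stick is fully down, and I've handed the job in. I pushed both with shut fingertips, motor cut first, then lifted the hand clear to the transmitter's left.

**Pushing force:** each push ended with a clear rise in force at the stop. Motor cut reached about 4.7 N and the throttle about 4 N, against the 5 N at which the transmitter may slide.

**Last checks:**
- **Throttle:** the stick tip is at x ≈ -19 mm, z ≈ 82 mm, where a stick at its -0.45 rad stop should be. A line fit through the sparse range points gave a steeper lean, -0.56 to -0.60 rad. That is past the stop and so impossible, so I trusted the tip position.
- **Motor cut:** it leans about -0.3 rad, matching its -0.28 rad stop.
- **Other controls:** the right stick and the other toggles look unchanged in the before and after pictures.
- **Transmitter:** the display appears to have moved about 1 mm, which is close to measurement error but could be a small real shift.
- **Last wrist picture:** the hand hid the transmitter, so these checks rest on the two fixed cameras.

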